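Slide a protection board into the test nest and hold it on the contacts

ROBOT

A 6-joint arm with a two-finger parallel gripper is mounted at the origin on a cart in front of the work surface, level with it; the furniture and walls round the work are solid. World frame = base frame: x ahead of the robot, y to its left, z up, the work surface at z = 0. Lengths are in m, angles in degrees, forces in N, time in s.
With the tool pointing down it reaches from about 0.35 to 0.925 m from the base axis. Payload 6.4 kg.
Tool frame: the origin (TCP) lies at the very end of the fingers, on their centre line; the grasp point (between the pads) lies grip_depth behind it (grip_depth is the distance from the TCP to the grasp point, in m); z points along the fingers, y is the line along which they close (so a half turn about z gives the same grasp; the last joint's range is limited). The gripper opens to 85 mm and grips with 20 to 120 N. Pads are 22 mm wide; open, the fingers measure 114 mm over their backs; the gripper's body (76 mm by 85 mm) begins 54 mm behind the grasp point. The pads swing forward as they close: fully open they stand 13 mm farther back than shut.
Start: joints at [-83.085, 14.043, 89.255, -0, 76.702, -9.975], TCP at [0.189, -0.622, 0.231] pointing down, gripper open.
Joint ranges: [-179.41, 179.41], [-58.25, 129.5], [7.25, 145.43], [-54.29, 234.29], [11.92, 165.04], [-157.13, 157.13]. Speed limits (degrees/s): [147.25, 147.25, 180, 180, 180, 180].

INTERFACE

Orientations are given as [roll, pitch, yaw] about the fixed x, y, z axes, in that order (R = Rz(yaw) Ry(pitch) Rx(roll)).
In Python, from plant import get_state, snapshot, close_job, grip_depth gives the robot as it stands. The module is installed in compiled form; this text tells all that it offers.
- The arm moves only by the tool apply_moves, never from a script. Its argument "commands" is a list of rows, each a list of 4 numbers: the shift along the tool's x, y, z in m, then the turn about the tool's z in rad. In form: [[x, y, z, roll], ...]. A call has 1 to 8 rows; each row is the pose to reach, as a shift and turn from the pose commanded when the call began, along the tool's axes at that moment; what a row does not reach only later rows make up. A row lasts 1/8 s, in which the tool goes at most 62.5 mm and 10.7 degrees, less where a joint would pass 70% of its speed; a pose out of reach is approached as far as the arm can. A call with a gripper value outside its range is refused whole. "jaw" is the closure, from -1 (fully open) to 1 (shut), set as the call begins (left out, the last holds). The fingers move at their own pace and stop on an object; "grip_force" is the grip in N (left out, the last holds). Time passes only in rows, so rows that repeat a pose let the fingers close. It gives the time, the measured TCP pose, the force, the opening and the grip force at its end, in the units of the state.
- get_state(): the state, without advancing time (a new reading comes with each control period).
- snapshot(name): name is "scene" or "top" or "wrist"; returns a dict with "img" (480x640x3 uint8, red, green, blue), "intrinsics" (3x3 intrinsics, pixels), "rvec" (rotation vector, rad) and "tvec" (3), from world to camera coordinates, as OpenCV has them. Camera axes: x right, y down, z forward; pixel columns grow to the right and rows downward; lengths in m; the calibration is good to about 2 mm. A picture is of the moment at which its call begins. There is no depth.
- close_job(): hands the job in; it is judged then, once.
The state is a dict: "time_s": time; "joints": joint angles; "joint_velocities": joint speeds; "tau": joint torques, N m; "ee_pos": TCP position; "tcp_rot": TCP orientation; "ft_force": force on the tool from outside, world axes, zero at the start; "moment": the same for the moment, N m; "width": finger opening in m; "finger_force": force on a finger pad.
Only numpy, scipy, OpenCV 4.12 (cv2) and the standard library are available. Lean on these libraries where they do the work, as an engineer would, in place of code of your own. Each camera call takes 0.05 s, during which the arm holds its last target. There are 200 camera calls.

TASK

Load the loose protection board into the test nest: push it gently along the bench with the fingertips, without pinching or lifting it, through the narrow gap between the two guide rails until the white connector at its front presses the sprung contact head back about half of its 12 mm travel, never right to its stop. Finish while holding it there: keep the fingers pushing on the board at the end, so that the contacts stay pressed. Leave the two upright cells, the solder spool and the flux tin where they stand.

Things in the scene. Friction and masses are not known exactly. Their poses are not given: they have to be found in the camera images.
- nest: board test nest, fixed to the bench: two low aluminium rails from an open mouth back to a grey housing with a red and a black binding post; no floor, the board slides on the bench. Origin: middle of the mouth, at bench height; +x points into the nest (the way to push), z up. The housing is 97 mm wide (y), 36 mm high, at x = 96 to 132 mm; its posts reach up to 54 mm.
- nest_gap (a point): middle of the gap between the rails where it has become narrow, 17 mm inside the mouth, at bench height; axes as the nest's. From here to the housing the rails stand 65 mm apart; toward the mouth the white tips flare out by 7 mm a side as a slick lead-in. Rails 16 mm wide, 15.5 mm high with their black top strips, which overhang the gap by 3 mm a side from x = 22 mm of the nest on, 11.5 mm above the bench.
- contact_head (a joint): sprung contact head between the rails, brown with a black socket for the board's connector: how far it is pressed back, in m; 0 = free, 0.012 = at its stop. The board's front meets it at x = 68 mm in the nest's frame when free, 68 mm + value when pressed. The spring pushes back with 2 N at 0, 5 N at 6 mm, 8 N at 12 mm.
- board: the loose protection board, a green circuit board under a grey plate, flat on the bench, 62 mm wide (y), 8 mm thick, about 55 g. Origin on its underside: it reaches from x = -49 mm (straight trailing edge) to +34 mm, and its white connector, left of the middle (y = 0 to 22 mm), on to its front at +45 mm. +x points roughly to the nest at the start. Pressed home, about 20 mm still stand out of the mouth.
- board_front (a point): board's front: the point on its centre line (y = 0) level with the connector's end, 45 mm ahead of the origin, 4 mm above the underside; axes as the board's. The front is what meets the contact head
- cell_a: bystander: upright grey cell, 32 mm across, 72 mm high, loose; origin at the centre of its foot
- cell_b: bystander: second upright grey cell, 32 mm across, 72 mm high, loose; origin at the centre of its foot
- spool: bystander: solder spool with blue flanges, 56 mm across, 38 mm high, loose; origin at the centre of its foot
- tin: bystander: flux tin with yellow lid, 51 mm across, 21 mm high, loose; origin at the centre of its foot

How it is judged:
By the outcome, as a careful person would: the job done as asked, in the order asked, and still so for the second after the job is handed in, while the arm keeps its last pose, push and grip.
It also fails if it takes over 51 s, if anything falls off the work surface, if the arm or the gripper's body presses on something with over 40 N, if the wrist force passes 120 N, or if a joint passes its speed limit or range.

## Working session

There is one attempt and no reset: what is moved stays moved. The work goes in short steps, Python scripts to look and compute and a tool call to move; the robot and the scene stay as the last step left them, time stands still between calls to the robot, and variables do not carry over. Pictures are saved under pics/ and viewed, at most 10 in all, crops included, and the job is handed in when it is done.

Besides the shell and the picture viewer there is one more tool, called after "Emit:" as name(argument=value, ...) on one line, values as JSON. apply_moves: Moves the arm, as the interface text tells. Its arguments: {"type":"object","properties":{"commands":{"type":"array","items":{"type":"array","items":{"type":"number"}}},"jaw":{"type":"number"},"grip_force":{"type":"number"}},"required":["commands"]}

```bash
mkdir -p pics; cat > h.py <<'E'
import numpy as np, cv2
from plant import get_state, snapshot, grip_depth
def snap(n,f=None):
    s=snapshot(n); 
    if f: cv2.imwrite('pics/'+f,s['img'][:,:,::-1])
    return s
def ray(s,px,z):
    R=cv2.Rodrigues(np.array(s['rvec'],float))[0]; t=np.array(s['tvec'],float).ravel(); K=np.array(s['intrinsics'])
    px=np.atleast_2d(px).astype(float); c=-R.T@t
    d=(R.T@np.linalg.inv(K)@np.c_[px,np.ones(len(px))].T).T
    return c+d*((z-c[2])/d[:,2])[:,None]
E
python3 - <<'E'
from h import *
import pickle
d={n:snap(n,n+'0.png') for n in('top','scene')}
pickle.dump(d,open('d0.pkl','wb'))
print(get_state(),grip_depth)
E
```

```text
{'time_s': 0.1, 'joints': array([-8.30842515e+01,  1.40821402e+01,  8.93206368e+01,  2.29497094e-04,
        7.67025666e+01, -9.97475671e+00]), 'joint_velocities': array([ 0.05519757, -0.08689718, -0.19901606,  0.03786812,  0.02560551,
       -0.02469827]), 'tau': array([ 5.06503784e-04, -4.30668998e+01, -3.27131009e+01, -1.40181178e-04,
        2.78147061e-03, -1.87587780e-06]), 'ee_pos': array([ 0.18880048, -0.62142691,  0.23024252]), 'tcp_rot': array([-1.79896287e+02, -1.84668704e-02,  1.68904355e+01]), 'ft_force': array([ 0.9025725 , -0.96334863,  0.49046064]), 'moment': array([ 0.03944729, -0.02274861,  0.04997723]), 'finger_force': 0.0, 'width': 0.0853289617390316} 0.0187
```

View pics/top0.png

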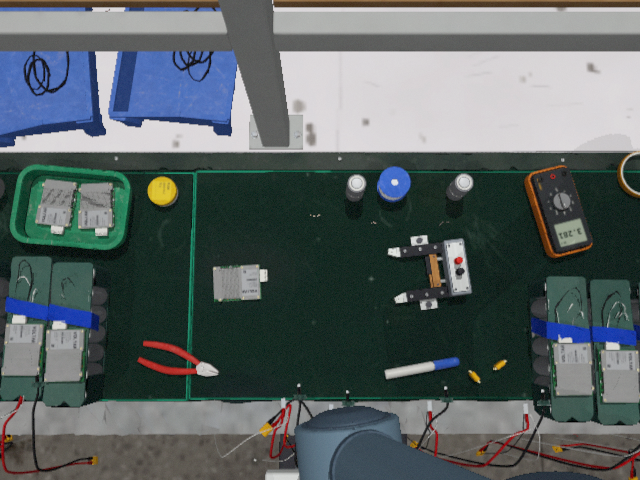

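View pics/scene0.png

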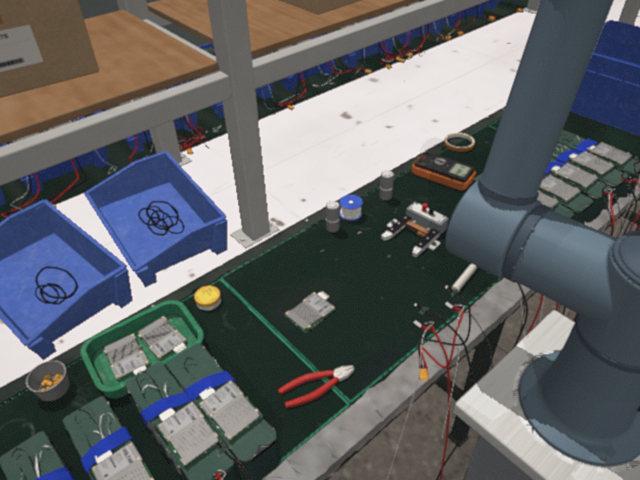

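The top view shows the board around (238,283) with its connector to the right at (264,275). The nest mouth is around (397,275), opening left, with the housing at (456,267). The cells and spool stand clear above it, and the tin is at (162,191).

```bash
python3 - <<'E'
from h import *
import pickle
d=pickle.load(open('d0.pkl','rb'));s=d['top'];im=s['img']
print(ray(s,[[238,283],[400,275],[456,267],[320,240]],0).round(4))
a=cv2.resize(im[255:310,205:280][:,:,::-1],None,fx=8,fy=8,interpolation=cv2.INTER_CUBIC)
b=cv2.resize(im[230:315,380:480][:,:,::-1],None,fx=7,fy=7,interpolation=cv2.INTER_CUBIC)
cv2.imwrite('pics/a.png',a);cv2.imwrite('pics/b.png',b)
E
```

```text
[[ 0.4723  0.2112  0.    ]
 [ 0.4864 -0.0773  0.    ]
 [ 0.5007 -0.1778  0.    ]
 [ 0.5496  0.0653  0.    ]]
```

View pics/a.png

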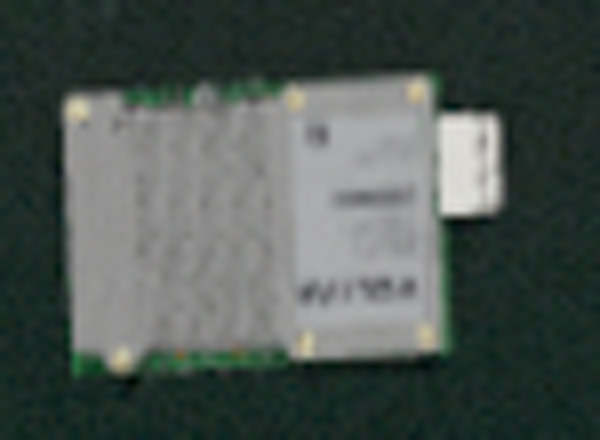

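View pics/b.png

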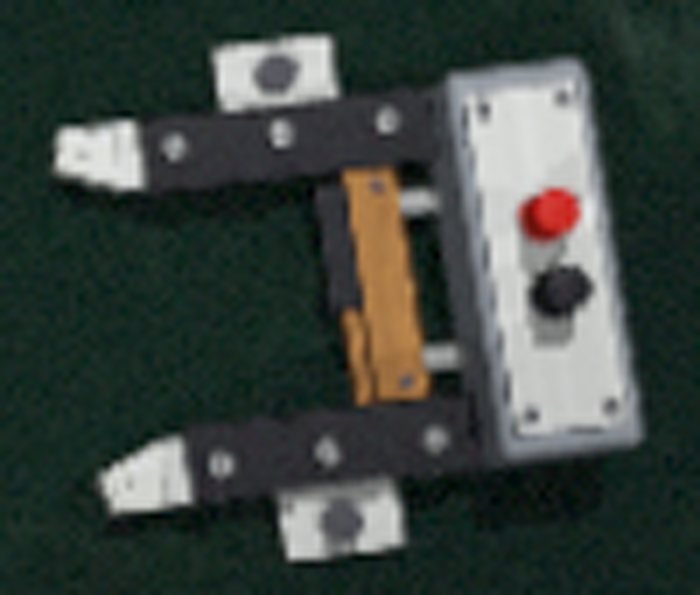

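Crop a gives the board corners: (65,95), (435,75), (448,355) and (73,375), with the connector front at x≈502. Crop b gives the housing top corners, (447,75), (583,60), (640,438) and (500,458), and the inner edges of the rails.

```bash
python3 - <<'E'
from h import *
import pickle
s=pickle.load(open('d0.pkl','rb'))['top']
A=lambda p:np.array(p)/8-.44+np.array([205,255]); B=lambda p:np.array(p)/7-.43+np.array([380,230])
b=ray(s,A([[65,95],[435,75],[448,355],[73,375],[500,113],[502,215]]),.006)[:,:2]
h=ray(s,B([[447,75],[583,60],[640,438],[500,458]]),.036)[:,:2]
r=ray(s,B([[147,187],[340,165],[190,437],[350,412],[140,120],[440,90],[197,505],[490,465]]),.0155)[:,:2]
t=ray(s,B([[57,178],[100,483],[57,128],[110,512]]),.011)[:,:2]
dist=lambda a,b:np.linalg.norm(a-b)
ang=lambda v:np.degrees(np.arctan2(v[1],v[0]))
print('board',b.round(4).tolist(),[dist(b[i],b[(i+1)%4]).round(4) for i in range(4)])
print('yaws',[ang(b[1]-b[0]),ang(b[2]-b[3]),ang(b[0]-b[3])-90,ang(b[1]-b[2])-90])
c=b[:4].mean(0);f=np.radians(ang(b[1]-b[0]+b[2]-b[3]));u=np.array([np.cos(f),np.sin(f)]);n=np.array([-u[1],u[0]])
print('ctr',c,'origin',c+u*.0075,np.degrees(f)); print('conn rel',[(u@(p-c-u*.0075),n@(p-c-u*.0075)) for p in b[4:]])
print('hous',h.round(4).tolist(),[dist(h[i],h[(i+1)%4]).round(4) for i in range(4)],ang(h[1]-h[0]),ang(h[2]-h[3]),ang(h[0]-h[3])-90,ang(h[1]-h[2])-90)
print('rails',[ang(r[i+1]-r[i]) for i in (0,2,4,6)])
f=np.radians(np.mean([ang(h[0]-h[3])-90,ang(h[1]-h[2])-90]+[ang(r[i+1]-r[i]) for i in (0,2,4,6)]));u=np.array([np.cos(f),np.sin(f)]);n=np.array([-u[1],u[0]])
o=h.mean(0)-u*.114
print('nest',o,np.degrees(f)); 
for q in(r,t,h):print([((u@(p-o)).round(4),(n@(p-o)).round(4)) for p in q])
# bystanders rough
print(ray(s,[[355,185],[394,182],[460,185]],.05).round(3))
E
```

```text
board [[0.5012, 0.2559], [0.5057, 0.1738], [0.4436, 0.1701], [0.4393, 0.2525], [0.4972, 0.1593], [0.4745, 0.1586]] [np.float64(0.0821), np.float64(0.0622), np.float64(0.0825), np.float64(0.062)]
yaws [np.float64(-86.9048754916343), np.float64(-86.98270151208995), np.float64(-86.88710098043747), np.float64(-86.52764463027249)]
ctr [0.47244851 0.21307031] origin [0.47284837 0.20558097] -86.94388067868142
conn rel [(np.float64(0.0475057048032907), np.float64(0.0218249767682948)), (np.float64(0.047022552961652135), np.float64(-0.0008539833394041761))]
hous [[0.5434, -0.149], [0.5471, -0.1829], [0.4534, -0.1935], [0.4485, -0.159]] [np.float64(0.0341), np.float64(0.0944), np.float64(0.0348), np.float64(0.0954)] -83.67009712246856 -81.95359693707886 -83.96749842074614 -83.54909352496128
rails [np.float64(-83.48112490453764), np.float64(-81.18766940230097), np.float64(-84.25978573508384), np.float64(-82.30770360496385)]
nest [ 0.48445211 -0.05790815] -83.12547926543228
[(np.float64(0.0228), np.float64(0.0311)), (np.float64(0.072), np.float64(0.0308)), (np.float64(0.0247), np.float64(-0.0326)), (np.float64(0.0653), np.float64(-0.0312)), (np.float64(0.0235), np.float64(0.0482)), (np.float64(0.0999), np.float64(0.0467)), (np.float64(0.024), np.float64(-0.0496)), (np.float64(0.0981), np.float64(-0.0485))]
[(np.float64(0.0012), np.float64(0.0366)), (np.float64(0.0014), np.float64(-0.0411)), (np.float64(0.003), np.float64(0.0493)), (np.float64(0.0028), np.float64(-0.0485))]
[(np.float64(0.0975), np.float64(0.0476)), (np.float64(0.1316), np.float64(0.0473)), (np.float64(0.1309), np.float64(-0.0471)), (np.float64(0.0961), np.float64(-0.0478))]
[[ 0.638  0.005  0.05 ]
 [ 0.644 -0.063  0.05 ]
 [ 0.638 -0.178  0.05 ]]
```

Emit:
apply_moves(commands=[[0.043, -0.042, 0.004, -0.0875], [0.086, -0.084, 0.008, -0.175], [0.129, -0.126, 0.011, -0.2625], [0.172, -0.168, 0.015, -0.35], [0.215, -0.21, 0.019, -0.4375], [0.258, -0.252, 0.022, -0.525], [0.301, -0.294, 0.026, -0.6125], [0.3436, -0.3367, 0.03, -0.7]], jaw=0.3, grip_force=20)

```text
time_s: 1.1
ee_pos: [0.4203, -0.1981, 0.201]
tcp_rot: [180.0, -0.0, 57.1]
ft_force: [0.9, -1.1, 0.8]
width: 0.0299
finger_force: 0.0
```

Emit:
apply_moves(commands=[[0.055, -0.0285, 0.006, -0.079], [0.11, -0.057, 0.0125, -0.1575], [0.165, -0.0855, 0.019, -0.236], [0.22, -0.114, 0.025, -0.315], [0.274, -0.1425, 0.031, -0.394], [0.329, -0.171, 0.037, -0.4725], [0.384, -0.199, 0.044, -0.551], [0.4388, -0.2277, 0.05, -0.63]])

```text
time_s: 2.1
ee_pos: [0.4675, 0.2941, 0.1508]
tcp_rot: [-180.0, 0.0, 93.3]
ft_force: [1.3, -0.8, 0.2]
width: 0.0305
finger_force: 0.0
```

```bash
python3 - <<'E'
from h import *
s=snap('wrist','w1.png'); R=cv2.Rodrigues(np.array(s['rvec'],float))[0]; print(-R.T@np.array(s['tvec']).ravel(),R)
g=get_state();print(g['ee_pos'],g['tcp_rot'],g['joints'],g['width'])
E
```

```text
[0.46173548 0.37974547 0.29200321] [[ 9.98432237e-01  5.59737984e-02  4.06842457e-05]
 [ 5.28886274e-02 -9.43638000e-01  3.26726365e-01]
 [ 1.83265069e-02 -3.26211984e-01 -9.45118977e-01]]
[0.46681598 0.29962655 0.15000886] [-179.96361088   -0.20165841   93.60136118] [ 20.88725502   6.42946755 106.94734316   0.22159065  66.59817028
  17.19786336] 0.029591477511227683
```

View pics/w1.png

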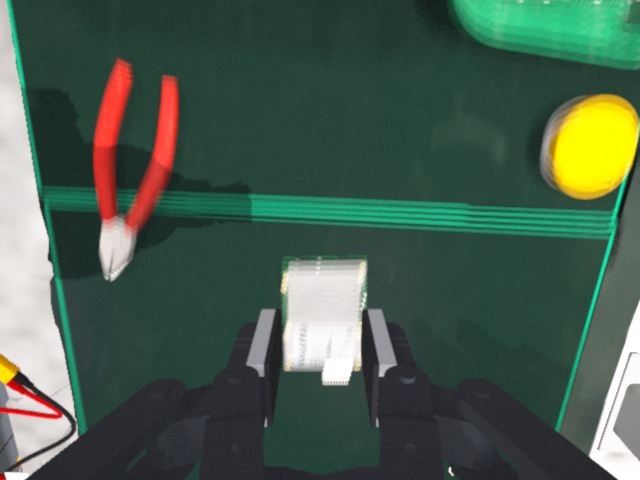

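The wrist view shows the board's trailing edge at about (283–367, 258). It is blurred because the arm is still settling. I'll descend partway and look again.

Emit:
apply_moves(commands=[[0, 0, 0.03, 0], [0, 0, 0.06, 0], [0, 0, 0.09, 0], [0, 0, 0.11, 0], [0, 0, 0.11, 0], [0, 0, 0.11, 0]])

```text
time_s: 2.9
ee_pos: [0.4684, 0.2922, 0.0421]
tcp_rot: [179.9, -0.0, 93.1]
ft_force: [-0.1, 0.5, 0.5]
width: 0.0298
finger_force: 0.0
```

```bash
python3 - <<'E'
from h import *
s=snap('wrist','w2.png')
t=snap('top'); 
g=get_state();print(g['ee_pos'],g['tcp_rot'],g['width'],g['ft_force'])
cv2.imwrite('pics/t2.png',cv2.resize(t['img'][245:320,170:280][:,:,::-1],None,fx=6,fy=6,interpolation=cv2.INTER_CUBIC))
E
```

```text
[0.46874161 0.29238363 0.04256929] [ 1.79876000e+02 -3.86212577e-02  9.30958017e+01] 0.029992271182958965 [-0.32311768 -0.12881376 -0.45713433]
```

View pics/w2.png

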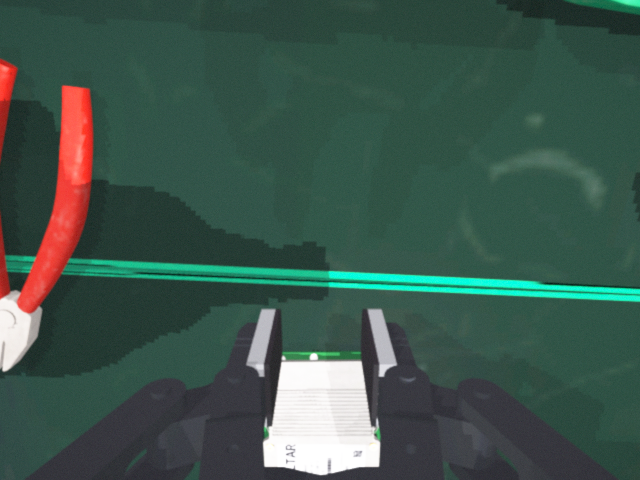

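The wrist view shows the trailing edge at row ≈353, columns 283–362. The fingers sit symmetrically at columns 258–282 and 368–392, behind the edge. I'll locate the edge.

```bash
python3 - <<'E'
from h import *
s=snap('wrist'); im=s['img'].astype(int)
sub=im[335:365,284:362]
gr=(sub[:,:,1]-sub[:,:,0]); 
for r in range(0,30,2): print(r+335,sub[r,10],sub[r,40],sub[r,70])
E
```

```text
335 [56 86 75] [57 89 78] [52 77 69]
337 [57 88 76] [64 89 81] [58 78 74]
339 [57 87 75] [62 89 81] [58 79 76]
341 [55 88 76] [64 92 80] [54 76 74]
343 [54 86 74] [61 87 75] [58 78 74]
345 [54 81 73] [63 86 74] [53 75 70]
347 [56 81 73] [55 80 68] [50 74 71]
349 [55 84 74] [56 81 68] [55 80 72]
351 [ 50 119  77] [ 50 135  79] [ 44 119  68]
353 [ 70 176 101] [ 76 205 115] [ 45 109  67]
355 [ 55 129  77] [ 54 136  80] [ 41 107  63]
357 [ 55 131  77] [ 51 130  75] [ 46 106  67]
359 [104 134 110] [112 135 115] [110 123 114]
361 [213 206 208] [230 225 225] [227 224 222]
363 [252 251 251] [252 251 251] [246 244 242]
```

```bash
python3 - <<'E'
from h import *
s=snap('wrist')
print(ray(s,[[290,350],[322,350],[355,350]],.003), ray(s,[[262,395]],.005))
E
```

```text
[[0.45440546 0.25922293 0.003     ]
 [0.46999074 0.26002631 0.003     ]
 [0.48606974 0.26085515 0.003     ]] [[0.44123373 0.23365241 0.005     ]]
```

Emit:
apply_moves(commands=[[0, 0, 0.015, 0], [0, 0, 0.025, 0], [0, 0, 0.032, 0], [0, 0, 0.036, 0], [0, 0, 0.036, 0], [0, 0, 0.036, 0]])

```text
time_s: 3.85
ee_pos: [0.4682, 0.2922, 0.0056]
tcp_rot: [180.0, -0.0, 93.1]
ft_force: [0.1, 0.2, -0.2]
width: 0.0299
finger_force: 0.0
```

Emit:
apply_moves(commands=[[0, 0, 0.001, 0], [0, 0, 0.002, 0], [0, 0, 0.003, 0], [0, 0, 0.003, 0]])

```text
time_s: 4.35
ee_pos: [0.4678, 0.292, 0.0022]
tcp_rot: [-180.0, 0.0, 93.1]
ft_force: [-0.2, -0.5, 0.2]
width: 0.0297
finger_force: 0.0
```

```bash
python3 - <<'E'
from h import *
s=snap('wrist','w3.png')
i=s['img'][260:480,200:440][:,:,::-1]
cv2.imwrite('pics/w3c.png',cv2.resize(i,None,fx=2.5,fy=2.5))
E
```

```text
(no output)
```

View pics/w3c.png

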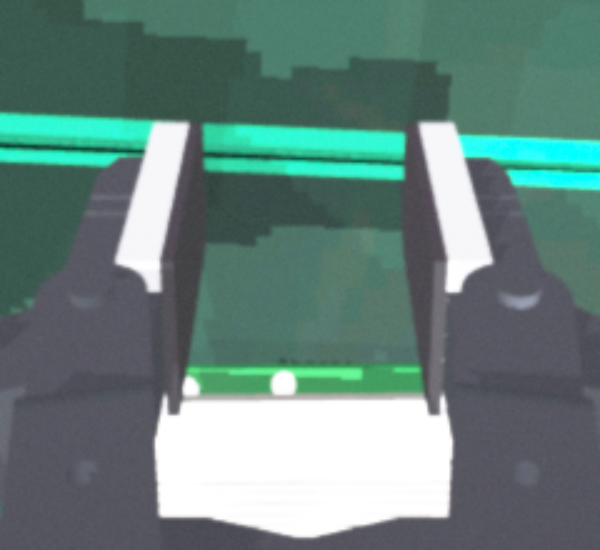

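The crop shows the pads behind the trailing edge (crop row ≈368) and symmetric about the board's middle. There is no bench contact yet, so I'll feel downward.

Emit:
apply_moves(commands=[[0, 0, 0.001, 0], [0, 0, 0.002, 0], [0, 0, 0.002, 0]])

```text
time_s: 4.78
ee_pos: [0.4678, 0.292, 0.0002]
tcp_rot: [-180.0, 0.0, 93.1]
ft_force: [-0.1, -0.5, -0.2]
width: 0.03
finger_force: 0.0
```

Emit:
apply_moves(commands=[[0, 0, 0.0005, 0], [0, 0, 0.001, 0], [0, 0, 0.001, 0]])

```text
time_s: 5.15
ee_pos: [0.4679, 0.2921, -0.0004]
tcp_rot: [-180.0, 0.0, 93.1]
ft_force: [-2.4, -0.9, 4.7]
width: 0.03
finger_force: 2.0
```

```bash
cat >> h.py <<'E'
def rows(p,wps):
    "tool-frame rows from commanded pose p to world waypoints (x,y,z,yaw deg)"
    c,s=np.cos(np.radians(p[3])),np.sin(np.radians(p[3])); o=[]
    for w in wps:
        d=np.array(w)-p; o.append([round(v,4) for v in (c*d[0]+s*d[1],s*d[0]-c*d[1],-d[2],-np.radians(d[3]))])
    print(o,'end',wps[-1])
E
python3 - <<'E'
from h import *
p=(.468,.292,-.001,93.1)
rows(p,[(.468,.292,.002,93.1),(.4685,.280,.002,93.1),(.469,.268,.002,93.1),(.469,.262,.002,93.1),(.469,.250,.002,93.9),(.469,.238,.002,95),(.469,.226,.002,96),(.469,.215,.002,96.8)])
E
```

```text
[[np.float64(0.0), np.float64(0.0), np.float64(-0.003), np.float64(-0.0)], [np.float64(-0.012), np.float64(-0.0001), np.float64(-0.003), np.float64(-0.0)], [np.float64(-0.024), np.float64(-0.0003), np.float64(-0.003), np.float64(-0.0)], [np.float64(-0.03), np.float64(-0.0006), np.float64(-0.003), np.float64(-0.0)], [np.float64(-0.042), np.float64(-0.0013), np.float64(-0.003), np.float64(-0.014)], [np.float64(-0.054), np.float64(-0.0019), np.float64(-0.003), np.float64(-0.0332)], [np.float64(-0.066), np.float64(-0.0026), np.float64(-0.003), np.float64(-0.0506)], [np.float64(-0.0769), np.float64(-0.0032), np.float64(-0.003), np.float64(-0.0646)]] end (0.469, 0.215, 0.002, 96.8)
```

Emit:
apply_moves(commands=[[0, 0, -0.003, 0], [-0.012, 0, -0.003, 0], [-0.024, 0, -0.003, 0], [-0.03, -0.0006, -0.003, 0], [-0.042, -0.0013, -0.003, -0.014], [-0.054, -0.0019, -0.003, -0.0332], [-0.066, -0.0026, -0.003, -0.0506], [-0.0769, -0.0032, -0.003, -0.0646]])

```text
time_s: 6.15
ee_pos: [0.4687, 0.2142, 0.0023]
tcp_rot: [-180.0, 0.0, 96.8]
ft_force: [-0.7, -0.6, -0.1]
width: 0.0296
finger_force: 0.1
```

```bash
python3 - <<'E'
from h import *
s=snap('top');w=snap('wrist');g=get_state();print(g['ee_pos'],g['tcp_rot'],g['ft_force'])
a=cv2.resize(s['img'][240:320,210:310][:,:,::-1],None,fx=5,fy=5,interpolation=cv2.INTER_CUBIC)
b=cv2.resize(w['img'][260:480,200:440][:,:,::-1],None,fx=1.2,fy=1.2)
c=np.zeros((400,500+b.shape[1],3),np.uint8);c[:,:500]=a;c[:b.shape[0],500:]=b
cv2.imwrite('pics/p1.png',c)
E
```

```text
[0.46874488 0.2140468  0.00222355] [-1.79981459e+02  8.56571044e-03  9.67352488e+01] [0.01636769 0.15230072 0.15348909]
```

View pics/p1.png

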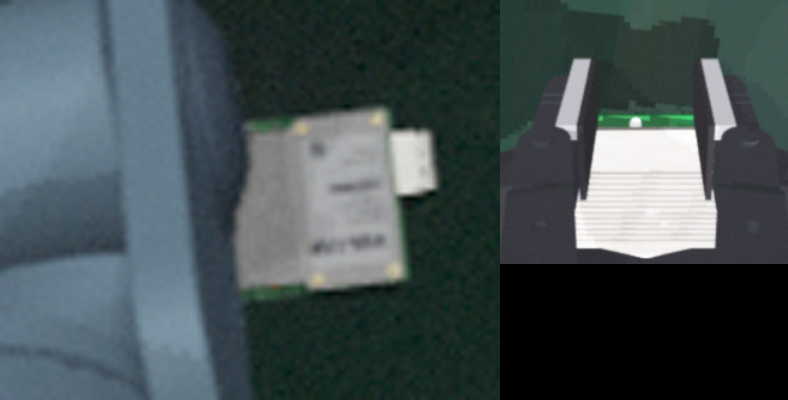

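The board now sits against the fingers. In the crop its front corners are at (387,108) and (407,280) and the connector end is at x≈435. Its yaw is about −83.4°, matching the tool.

```bash
cat >> h.py <<'E'
N0=np.array([.4842,-.058]); NF=np.radians(-83.2); U=np.array([np.cos(NF),np.sin(NF)]); V=np.array([-U[1],U[0]])
def front(s,y0,y1,x0,x1):
    "board front corners by the bright-plate/green mask: min-area rect of non-mat, in nest frame"
    im=s['img'][y0:y1,x0:x1].astype(np.uint8); m=((im.min(2)>95)*255).astype(np.uint8)
    n,l,st,_=cv2.connectedComponentsWithStats(m); return m
def tonest(p): return np.array([U@(p-N0),V@(p-N0)])
E
python3 - <<'E'
from h import *
s=snap('top')
A=lambda p:np.array(p)/5-.4+np.array([210,240])
b=ray(s,A([[387,108],[407,280],[433,130],[437,190]]),.006)[:,:2]
for p in b: print(p.round(4),tonest(p).round(4))
v=b[0]-b[1]; print(np.degrees(np.arctan2(v[1],v[0]))-90, tonest((b[0]+b[1])/2), 'tcp',tonest(np.array([.469,.215])))
# automatic: connector + board row profile
im=s['img'].astype(int)
m=(im.min(2)>80)
for r in range(260,300,3): 
    c=np.where(m[r,250:310])[0]; print(r,250+c.max() if len(c) else None,end='; ')
E
```

```text
[0.5105 0.124 ] [-0.1776  0.0477]
[0.4495 0.1165] [-0.1774 -0.0138]
[0.5027 0.1076] [-0.1623  0.0379]
[0.4813 0.1061] [-0.1633  0.0165]
-82.98434430256101 [-0.17751073  0.01693619] tcp [-0.27287932  0.01723121]
260 None; 263 288; 266 296; 269 297; 272 297; 275 297; 278 294; 281 290; 284 290; 287 291; 290 291; 293 292; 296 288; 299 250;
```

Emit:
apply_moves(commands=[[-0.01, -0.0012, 0, 0], [-0.02, -0.0024, 0, 0], [-0.03, -0.0036, 0, 0], [-0.04, -0.0048, 0, 0], [-0.05, -0.006, 0, 0], [-0.06, -0.0072, 0, 0], [-0.07, -0.0084, 0, 0], [-0.08, -0.0096, 0, 0]])

```text
time_s: 7.3
ee_pos: [0.4687, 0.1339, 0.0023]
tcp_rot: [-180.0, -0.0, 96.8]
ft_force: [-0.1, 0.4, 1.5]
width: 0.0297
finger_force: 0.2
```

```bash
cat >> h.py <<'E'
def board(s,x0,x1,y0=255,y1=320):
    im=s['img'].astype(int); m=((im.min(2)>80)&(im.max(2)-im.min(2)<40))
    f=[]
    for r in range(y0,y1):
        c=np.where(m[r,x0:x1])[0]
        if len(c): f.append((x0+c.max(),r))
    P=ray(s,f,.006)[:,:2]
    return np.array([tonest(p) for p in P]),np.array(f)
E
python3 - <<'E'
from h import *
s=snap('top');g=get_state();print(g['ee_pos'],g['tcp_rot'],g['ft_force'],tonest(g['ee_pos'][:2]))
q,f=board(s,300,375); 
print(np.c_[q*1000,f].round(1).tolist())
E
```

```text
[0.46876738 0.13305896 0.00225944] [-1.79990815e+02  2.62430611e-02  9.67560097e+01] [ 0.62519834 -0.64559507  0.92146603] [-0.19154224  0.00729808]
[[-137.5, 54.1, 309.0, 255.0], [-137.7, 52.3, 309.0, 256.0], [-137.9, 50.5, 309.0, 257.0], [-138.1, 48.8, 309.0, 258.0], [-138.3, 47.0, 309.0, 259.0], [-138.5, 45.2, 309.0, 260.0], [-138.7, 43.4, 309.0, 261.0], [-98.3, 36.8, 332.0, 262.0], [-98.6, 35.0, 332.0, 263.0], [-98.8, 33.2, 332.0, 264.0], [-99.0, 31.5, 332.0, 265.0], [-85.1, 28.0, 340.0, 266.0], [-83.6, 26.0, 341.0, 267.0], [-83.8, 24.2, 341.0, 268.0], [-84.0, 22.5, 341.0, 269.0], [-84.2, 20.7, 341.0, 270.0], [-84.4, 18.9, 341.0, 271.0], [-84.7, 17.2, 341.0, 272.0], [-84.9, 15.4, 341.0, 273.0], [-85.1, 13.6, 341.0, 274.0], [-83.6, 11.6, 342.0, 275.0], [-83.8, 9.9, 342.0, 276.0], [-84.0, 8.1, 342.0, 277.0], [-33.2, 0.2, 371.0, 278.0], [-33.5, -1.5, 371.0, 279.0], [-98.7, 4.5, 334.0, 280.0], [-99.0, 2.8, 334.0, 281.0], [-97.4, 0.8, 335.0, 282.0], [-97.6, -1.0, 335.0, 283.0], [-97.8, -2.7, 335.0, 284.0], [-98.1, -4.5, 335.0, 285.0], [-98.3, -6.2, 335.0, 286.0], [-98.5, -8.0, 335.0, 
[... 290 characters left out ...]
.4, 325.0, 297.0], [-148.1, -21.6, 308.0, 298.0], [-144.8, -23.8, 310.0, 299.0], [-145.0, -25.5, 310.0, 300.0], [-145.2, -27.2, 310.0, 301.0], [-145.4, -29.0, 310.0, 302.0], [-145.6, -30.7, 310.0, 303.0], [-145.9, -32.5, 310.0, 304.0], [-146.1, -34.2, 310.0, 305.0], [-144.5, -36.2, 311.0, 306.0], [-144.7, -37.9, 311.0, 307.0], [-144.9, -39.6, 311.0, 308.0], [-145.1, -41.4, 311.0, 309.0], [-145.3, -43.1, 311.0, 310.0], [-145.5, -44.9, 311.0, 311.0], [-145.7, -46.6, 311.0, 312.0], [-145.9, -48.3, 311.0, 313.0], [-146.1, -50.1, 311.0, 314.0], [-146.4, -51.8, 311.0, 315.0], [-146.6, -53.5, 311.0, 316.0], [-146.8, -55.2, 311.0, 317.0], [-147.0, -57.0, 311.0, 318.0], [-147.2, -58.7, 311.0, 319.0]]
```

The yaw matches and the board sits 7 mm off-axis, sticking to the fingers. I'll continue the same way.

Emit:
apply_moves(commands=[[-0.01, -0.001, 0, 0], [-0.02, -0.002, 0, 0], [-0.03, -0.003, 0, 0], [-0.04, -0.004, 0, 0], [-0.05, -0.005, 0, 0], [-0.06, -0.006, 0, 0], [-0.068, -0.0068, 0, 0], [-0.073, -0.0072, 0, 0]])

```text
time_s: 8.35
ee_pos: [0.4702, 0.0606, 0.0023]
tcp_rot: [-180.0, -0.0, 96.8]
ft_force: [1.2, 0.8, -0.6]
width: 0.0299
finger_force: 0.1
```

```bash
python3 - <<'E'
from h import *
s=snap('top');g=get_state();print(g['ee_pos'],g['tcp_rot'],g['ft_force'],tonest(g['ee_pos'][:2]))
cv2.imwrite('pics/p2.png',cv2.resize(s['img'][230:315,330:480][:,:,::-1],None,fx=5,fy=5,interpolation=cv2.INTER_CUBIC))
E
```

```text
[0.47035336 0.06039999 0.00232617] [1.79995049e+02 1.08563996e-02 9.67673694e+01] [ 0.17249367 -1.20795452  0.12380682] [-0.1192066   0.00026979]
```

View pics/p2.png

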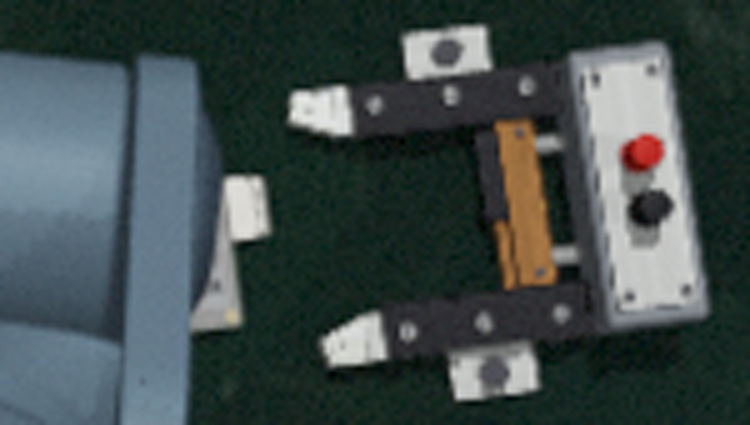

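Crop p2 shows the connector's front corners at (265,177) and (270,238), and the board's right front corner at (240,326). It is heading for the mouth between the tips at (290,110) and (322,350).

```bash
python3 - <<'E'
from h import *
s=snap('top')
A=lambda p:np.array(p)/5-.4+np.array([330,230])
for p in ray(s,A([[265,177],[270,238],[240,326]]),.006): print(tonest(p[:2]).round(4))
for p in ray(s,A([[353,135],[387,362],[353,87],[387,312]]),.0155): print('strip start',tonest(p[:2]).round(4))
E
```

```text
[-0.0097  0.0208]
[-0.0109 -0.001 ]
[-0.0256 -0.0306]
strip start [0.022  0.0309]
strip start [ 0.0227 -0.0496]
strip start [0.0244 0.0479]
strip start [ 0.0252 -0.0324]
```

Emit:
apply_moves(commands=[[-0.0075, 0, 0, 0], [-0.015, -0.0002, 0, 0], [-0.0225, -0.0003, 0, 0], [-0.03, -0.0003, 0, 0], [-0.0375, -0.0003, 0, 0], [-0.045, -0.0003, 0, 0], [-0.0525, -0.0003, 0, 0], [-0.06, -0.0003, 0, 0]])

```text
time_s: 9.45
ee_pos: [0.4771, 0.0011, 0.0023]
tcp_rot: [-180.0, -0.0, 96.8]
ft_force: [-0.0, 0.3, 0.4]
width: 0.03
finger_force: 0.1
```

```bash
python3 - <<'E'
from h import *
s=snap('top');g=get_state();print(g['ee_pos'],g['tcp_rot'],g['ft_force'],g['ft_force'][:2]@U,tonest(g['ee_pos'][:2]))
q,f=board(s,396,422,255,300); print(np.c_[q*1000,f].round(1).tolist())
E
```

```text
[4.77379600e-01 4.23217428e-04 2.39380053e-03] [1.79977857e+02 2.56487867e-02 9.67642519e+01] [ 0.48079076 -0.440894    0.07404687] 0.4947200688110528 [-0.0588198   0.00014512]
[[50.1, 31.7, 415.0, 255.0], [49.8, 29.9, 415.0, 256.0], [49.6, 28.1, 415.0, 257.0], [49.3, 26.3, 415.0, 258.0], [49.0, 24.6, 415.0, 259.0], [48.8, 22.8, 415.0, 260.0], [48.5, 21.0, 415.0, 261.0], [48.3, 19.2, 415.0, 262.0], [48.0, 17.5, 415.0, 263.0], [47.8, 15.7, 415.0, 264.0], [47.5, 13.9, 415.0, 265.0], [47.3, 12.2, 415.0, 266.0], [47.0, 10.4, 415.0, 267.0], [46.7, 8.6, 415.0, 268.0], [43.0, 7.3, 413.0, 269.0], [44.5, 5.3, 414.0, 270.0], [44.2, 3.5, 414.0, 271.0], [44.0, 1.8, 414.0, 272.0], [43.7, -0.0, 414.0, 273.0], [43.5, -1.8, 414.0, 274.0], [43.2, -3.5, 414.0, 275.0], [43.0, -5.3, 414.0, 276.0], [42.7, -7.0, 414.0, 277.0], [40.7, -8.6, 413.0, 278.0], [40.4, -10.4, 413.0, 279.0], [40.2, -12.1, 413.0, 280.0], [39.9, -13.9, 413.0, 281.0], [39.7, -15.6, 413.0, 282.0], [39.4, -17.4, 413.0, 283.0], [39.2, -19.1, 413.0, 284.0], [38.9, -20.9, 413.0, 285.0], [38.7, -22.6, 413.0, 286.0], [38.4, -24.4, 413.0, 287.0], [32.9, -25.5, 410.0, 288.0], [34.4, -27.5, 411.0, 289.0], [35.9, -29.4, 412.0, 290.0], [32.2, -30.8, 410.0, 291.0], [35.4, -32.9, 412.0, 292.0], [35.2, -34.7, 412.0, 293.0], [33.2, -36.2, 411.0, 294.0], [34.7, -38.2, 412.0, 295.0], [34.4, -39.9, 412.0, 296.0], [34.2, -41.7, 412.0, 297.0], [33.9, -43.4, 412.0, 298.0], [33.7, -45.1, 412.0, 299.0]]
```

Emit:
apply_moves(commands=[[-0.004, 0, 0, 0], [-0.008, 0, 0, 0], [-0.012, 0, 0, 0], [-0.015, 0, 0, 0], [-0.017, 0, 0, 0], [-0.017, 0, 0, 0], [-0.017, 0, 0, 0]])

```text
time_s: 10.38
ee_pos: [0.479, -0.0153, 0.0023]
tcp_rot: [-180.0, 0.0, 96.8]
ft_force: [0.6, 0.9, -0.5]
width: 0.0298
finger_force: 0.0
```

Emit:
apply_moves(commands=[[-0.001, 0, 0, 0], [-0.002, 0, 0, 0], [-0.003, 0, 0, 0], [-0.003, 0, 0, 0], [-0.003, 0, 0, 0]])

```text
time_s: 11.0
ee_pos: [0.4794, -0.0183, 0.0023]
tcp_rot: [180.0, 0.0, 96.8]
ft_force: [0.6, -0.3, 1.0]
width: 0.0297
finger_force: 0.0
```

Emit:
apply_moves(commands=[[-0.001, 0, 0, 0], [-0.002, 0, 0, 0], [-0.003, 0, 0, 0], [-0.003, 0, 0, 0], [-0.003, 0, 0, 0]])

```text
time_s: 11.62
ee_pos: [0.4798, -0.0213, 0.0023]
tcp_rot: [180.0, 0.0, 96.8]
ft_force: [-0.6, -0.2, 1.7]
width: 0.03
finger_force: 0.0
```

Emit:
apply_moves(commands=[[-0.001, 0, 0, 0], [-0.002, 0, 0, 0], [-0.002, 0, 0, 0], [-0.002, 0, 0, 0]])

```text
time_s: 12.12
ee_pos: [0.4798, -0.023, 0.0022]
tcp_rot: [-180.0, -0.0, 96.8]
ft_force: [-0.8, 3.2, 1.4]
width: 0.0299
finger_force: 1.6
```

```bash
python3 - <<'E'
from h import *
F=[]
for i in range(8):
    s=snap('top'); F.append(get_state()['ft_force'][:2]@U)
w=snap('wrist')
print(np.round(F,2),np.mean(F),tonest(get_state()['ee_pos'][:2]))
# head: brown mask in top view, and row profile of wrist edge
im=s['img'];h=cv2.cvtColor(im,cv2.COLOR_RGB2HSV)
m=(h[...,0]>8)&(h[...,0]<22)&(h[...,1]>110)&(h[...,2]>110)
m[:240]=0;m[310:]=0;m[:,:415]=0;m[:,450:]=0
y,x=np.where(m);print(len(x))
import pickle
s0=pickle.load(open('d0.pkl','rb'))['top']['img'];h=cv2.cvtColor(s0,cv2.COLOR_RGB2HSV)
k=(h[...,0]>8)&(h[...,0]<22)&(h[...,1]>110)&(h[...,2]>110);k[:240]=0;k[310:]=0;k[:,:415]=0;k[:,450:]=0
for r in range(252,290,3): print(r,np.where(k[r])[0][[0,-1]] if k[r].any() else '',np.where(m[r])[0][[0,-1]] if m[r].any() else '')
E
```

```text
[-2.46 -3.72 -3.86 -3.76 -3.97 -2.75 -2.52 -3.05] -3.2615448800067233 [-0.03505706 -0.00016621]
84
252  
255 [429 435] 
258 [430 436] 
261 [430 436] 
264 [431 437] 
267 [431 437] [438 438]
270 [432 438] [437 438]
273 [432 438] [437 439]
276 [429 439] [436 439]
279 [430 439] [435 440]
282 [430 439] [434 440]
285 [431 440] [434 440]
288
```

Emit:
apply_moves(commands=[[-0.001, 0, 0, 0], [-0.002, 0, 0, 0], [-0.003, 0, 0, 0], [-0.003, 0, 0, 0], [-0.003, 0, 0, 0], [-0.003, 0, 0, 0]])

```text
time_s: 13.32
ee_pos: [0.4803, -0.0262, 0.0023]
tcp_rot: [-180.0, -0.0, 96.8]
ft_force: [-0.9, 4.2, -0.1]
width: 0.0297
finger_force: 2.1
```

```bash
cat > chk.py <<'E'
from h import *
import pickle
F=[];P=[]
for i in range(12):
    s=snap('top'); g=get_state(); F.append(g['ft_force'][:2]@U); P.append(tonest(g['ee_pos'][:2]))
print(np.round(F,2),np.mean(F),np.mean(P,0),g['time_s'],g['ee_pos'],g['tcp_rot'])
# sub-pixel right edge of the brown head: R-B profile centroid of falling edge
s0=pickle.load(open('d0.pkl','rb'))['top']['img']
def edge(im,r):
    v=(im[r-1:r+2,428:452,0].astype(float)-im[r-1:r+2,428:452,2]).mean(0); i=v.argmax(); h=v[i]/2
    j=i
    while v[j]>h: j+=1
    return 427+j+(v[j-1]-h)/(v[j-1]-v[j])
for r in (274,277,280,283,285):
    a,b=edge(s0,r),edge(s['img'],r); q=ray(s,[[a,r],[b,r]],.012)[:,:2]; print(r,round(a,2),round(b,2),((q[1]-q[0])@U*1000).round(2))
E
python3 chk.py
```

```text
[-4.41 -4.7  -4.19 -3.62 -3.27 -4.65 -3.88 -4.97 -3.86 -5.07 -4.68 -4.96] -4.355623020879154 [-0.03202082 -0.0001322 ] 13.925 [ 0.48029836 -0.0262153   0.00226825] [-1.79994835e+02 -3.37016300e-03  9.67936958e+01]
274 439.04 441.56 4.41
277 439.61 441.9 4.0
280 439.71 441.96 3.94
283 440.66 442.78 3.7
285 440.8 439.94 -1.51
```

Emit:
apply_moves(commands=[[-0.001, 0, 0, 0], [-0.0015, 0, 0, 0], [-0.0015, 0, 0, 0], [-0.0015, 0, 0, 0], [-0.0015, 0, 0, 0]])

```text
time_s: 14.55
ee_pos: [0.4805, -0.0277, 0.0023]
tcp_rot: [-180.0, -0.0, 96.8]
ft_force: [-1.1, 4.8, 0.8]
width: 0.0297
finger_force: 2.5
```

```bash
python3 chk.py
```

```text
[-4.59 -5.28 -4.24 -4.31 -4.64 -4.31 -4.86 -5.59 -4.64 -4.58 -4.49 -5.86] -4.7840765334280535 [-0.03056998 -0.0001123 ] 15.15 [ 0.48045998 -0.02764165  0.00226172] [-1.79993239e+02 -1.27773396e-02  9.67920245e+01]
274 439.04 442.22 5.57
277 439.61 442.92 5.78
280 439.71 442.82 5.44
283 440.66 439.88 -1.37
285 440.8 440.37 -0.76
```

```bash
python3 -c "
from plant import close_job
print(close_job())"
```

```text
the job is handed in; nothing more can be done
None
```

I pushed the board through the gap into the nest and handed the job in. The fingers still hold the contact head pressed back about 5.6 mm of its 12 mm (camera about 5.6 mm; push about 4.8 N, which the spring figures put at 5.5 mm), and I kept clear of the cells, spool and tin but took no final picture of them.

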